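# Stand the bench things in order of height

## Robot

A 6-joint arm with a two-finger parallel gripper is mounted at the origin on a cart in front of the work surface, level with it; the furniture and walls round the work are solid. World frame = base frame: x ahead of the robot, y to its left, z up, the work surface at z = 0. Lengths are in m, angles in rad, forces in N, time in s.
With the tool pointing down it reaches from about 0.35 to 0.975 m from the base axis. Payload 4.9 kg.
Tool frame: the origin (TCP) lies on the centre line of the jaws, within the pads' length; the fingertips stand 8 mm ahead of it and the grasp point (between the pads) lies 11 mm behind it; z points along the fingers, y is the direction in which the jaws open and shut (so a half turn about z gives the same grasp; the last joint's range is limited). The gripper opens to 85 mm and grips with 20 to 120 N. Pads are 22 mm wide; open, the fingers measure 114 mm over their backs; the gripper's body (76 mm by 85 mm) begins 54 mm behind the grasp point. The pads swing forward as they close: fully open they stand 13 mm farther back than shut.
Start: joints at [1.191, 0.053, 1.613, -0, 1.476, -0.119], TCP at [0.161, 0.604, 0.239] pointing down, gripper open.
Joint ranges: [-3.01, 3.01], [-1.01, 2.22], [0.06, 2.58], [-1.02, 4.17], [0.09, 2.62], [-3.14, 3.14]. Speed limits (rad/s): [2.57, 2.57, 3.14, 3.14, 3.14, 3.14].

## Interface

Orientations are given as a rotation vector (axis times angle).
In Python, from station import get_obs, get_image, calibration, finish_job gives the robot as it stands. The module is installed in compiled form; this text tells all that it offers.
- The arm moves only by the shell command python3 -m jog 'ROWS' [FORCE]. ROWS is JSON, a list of rows, each a list of 7 numbers: the shift along the tool's x, y, z in cm, then the turn, a rotation vector about the tool's x, y, z in rad, then the closure in counts, from 0 (fully open) to 255 (shut). In form: [[dx, dy, dz, ax, ay, az, jaw], ...]. A call has 1 to 8 rows; each row is the pose to reach, as a shift and turn from the pose measured when the call began, along the tool's axes at that moment; what a row does not reach only later rows make up. A row lasts 1/12 s, in which the tool goes at most 41.7 mm and 7.16 degrees, less where a joint would pass 70% of its speed; a pose out of reach is approached as far as the arm can. A call with a gripper value outside its range is refused whole. The fingers move at their own pace and stop on an object; FORCE is the grip in N (left out, the last holds). Time passes only in rows, so rows that repeat a pose let the fingers close. It gives the time, the measured TCP pose, the force and the opening at its end, in the units of the state.
- get_obs(): the state, without advancing time (a new reading comes with each control period).
- get_image(name): name is "scene" or "top" or "wrist"; returns the picture (384x512x3 uint8, red, green, blue); there is no depth.
- calibration(name): a dict with "vfov" (degrees; the focal length in pixels is half the picture's height over the tangent of half this angle, whatever the lens; pixels are square), "cx", "cy" (the principal point, pixels), "dist_coeffs" ([k1, k2, p1, p2, k3] as OpenCV has them; the pictures are not rectified), "R" (3x3) and "t" (3): a world point X has camera coordinates R X + t. Camera axes: x right, y down, z forward; pixel columns grow to the right and rows downward; lengths in m; the calibration is good to about 2 mm. A picture is of the moment at which its call begins: read the wrist's pose just before it. calibration takes no time and is no camera call; for the wrist camera it gives the pose at the moment of the call.
- finish_job(): hands the job in, once; it reports no verdict.
The state is a dict: "t": time; "q": joint angles; "dq": joint speeds; "effort": joint torques, N m; "tool_pos": TCP position; "tool_rot": TCP orientation; "contact_force": force on the tool from outside, world axes, zero at the start; "wrist_torque": the same for the moment, N m; "opening": finger opening in m.
Only numpy, scipy, OpenCV 4.12 (cv2) and the standard library are available. Lean on these libraries where they do the work, as an engineer would, in place of code of your own. Each camera call takes 0.05 s, during which the arm holds its last target. There are 200 camera calls.

## Task

Tidy the loupe, the brass weight, the dropper bottle and the spare roller onto the wooden board: stand each one upright in the middle of its own grey disc, in order of height along the row, the shortest on the disc beside the brass knob and the tallest at the far end. Let go of everything and leave it standing still.

Things in the scene. Friction and masses are not known exactly. Their poses are not given: they have to be found in the camera images.
- loupe: Black stand loupe, upright round barrel, 42 mm diameter (36 mm at the waist), 40 mm tall: the shortest of the four. Loose, about 60 g. Origin: centre of its underside; z up.
- weight: Pale brass paper weight: round body 46 mm diameter up to about 35 mm, above it a neck and an 18 mm knob, 61 mm tall in all: second shortest. Loose, about 0.6 kg. Origin: centre of its underside; z up.
- dropper: Small brown glass dropper bottle with a label: round body 33 mm diameter up to about 62 mm, above it a dark 24 mm collar (to 77 mm) and a black rubber bulb, 102 mm tall in all: second tallest. Loose, about 70 g. Origin: centre of its underside; z up.
- roller: Spare inking roller standing on its end: dark blue cylinder, 64 mm diameter and 182 mm high, with a thin axle stub on top, 193 mm tall in all: the tallest. Loose, about 0.5 kg. Origin: centre of its underside; z up.
- disc_a: One of four equal flat grey plastic discs, 84 mm diameter, 3 mm thick, fixed in a straight row at 90 mm spacing on a dark wooden board (430 x 100 mm, 10 mm thick) on the table. Its letter says nothing of its place in the row, which changes. Origin: centre of its underside, 10 mm above the table (things on it stand at 13 mm); y runs along the row, x across it.
- disc_b: One of four equal flat grey plastic discs, 84 mm diameter, 3 mm thick, fixed in a straight row at 90 mm spacing on a dark wooden board (430 x 100 mm, 10 mm thick) on the table. Its letter says nothing of its place in the row, which changes. Origin: centre of its underside, 10 mm above the table (things on it stand at 13 mm); y runs along the row, x across it.
- disc_c: One of four equal flat grey plastic discs, 84 mm diameter, 3 mm thick, fixed in a straight row at 90 mm spacing on a dark wooden board (430 x 100 mm, 10 mm thick) on the table. Its letter says nothing of its place in the row, which changes. Origin: centre of its underside, 10 mm above the table (things on it stand at 13 mm); y runs along the row, x across it.
- disc_d: One of four equal flat grey plastic discs, 84 mm diameter, 3 mm thick, fixed in a straight row at 90 mm spacing on a dark wooden board (430 x 100 mm, 10 mm thick) on the table. Its letter says nothing of its place in the row, which changes. Origin: centre of its underside, 10 mm above the table (things on it stand at 13 mm); y runs along the row, x across it.
- knob: Small fixed brass knob, 28 mm diameter, 30 mm high, on the board in line with the discs at one end of the row (which end changes), 60 mm from the centre of the nearest disc. A flat 22 mm steel disc marks the other end. Origin: centre of its underside, 10 mm above the table.
There are look-alikes about, which are no part of the job. Leave any green look-alike of the roller alone.

How it is judged:
By the outcome, as a careful person would: the job done as asked, in the order asked, and still so for the second after the job is handed in, with the robot touching nothing.
It also fails if it takes over 112 s, if anything falls off the work surface, if the arm or the gripper's body presses on something with over 40 N, if the wrist force passes 120 N, or if a joint passes its speed limit or range.

## Working session

There is one attempt and no reset: what is moved stays moved. The work goes in short steps, Python scripts to look and compute and a shell command to move; the robot and the scene stay as the last step left them, time stands still between calls to the robot, and variables do not carry over. Pictures are saved under pics/ and viewed, about 12 in all and at most 16, crops included, and the job is handed in when it is done.

```bash
mkdir -p pics; cat > h.py <<'E'
import numpy as np, cv2
from station import get_obs,get_image,calibration,finish_job
from scipy.spatial.transform import Rotation as Ro
def K(c):
    f=192/np.tan(np.radians(c['vfov'])/2); return np.array([[f,0,c['cx']],[0,f,c['cy']],[0,0,1.]])
def snap(name,fn):
    c=calibration(name); im=get_image(name); cv2.imwrite('pics/'+fn,im[:,:,::-1])
    np.save('pics/'+fn+'.npy',c,allow_pickle=True); return im,c
def ray(c,u,v,z):
    p=cv2.undistortPoints(np.array([[[u,v]]],float),K(c),np.array(c['dist_coeffs']))[0,0]
    R=np.array(c['R']);t=np.array(c['t']); d=R.T@[p[0],p[1],1]; o=-R.T@t
    return o+d*(z-o[2])/d[2]
def proj(c,X):
    r,_=cv2.Rodrigues(np.array(c['R'],float)); return cv2.projectPoints(np.array(X,float).reshape(-1,3),r,np.array(c['t'],float),K(c),np.array(c['dist_coeffs'],float))[0][:,0]
def load(fn): return np.load('pics/'+fn+'.npy',allow_pickle=True).item()
def go(X,yaw=None,o=None):
    # tool-frame shift in cm to reach X, with tool y (jaw) axis at world yaw
    o=o or get_obs(); R=Ro.from_rotvec(o['tool_rot']); s=R.inv().apply(np.array(X)-o['tool_pos'])*100
    if yaw is None: a=[0,0,0]
    else:
        best=None
        for k in (0,np.pi):
            y=np.array([np.cos(yaw+k),np.sin(yaw+k),0]); z=np.array([0,0,-1.]); x=np.cross(y,z)
            r=(R.inv()*Ro.from_matrix(np.c_[x,y,z])).as_rotvec()
            if best is None or np.linalg.norm(r)<np.linalg.norm(best): best=r
        a=best
    print('shift',np.round(s,2),'turn',np.round(a,3),'t',o['t'])
E
python3 - <<'E'
from h import *
for n in('scene','top','wrist'):
    im,c=snap(n,n+'0.png'); print(n,c['vfov'],np.round(-np.array(c['R']).T@c['t'],3))
print(get_obs())
E
```

```text
scene 55.66618437403353 [-0.023 -0.473  0.575]
top 44.82230952092205 [ 0.254 -0.075  1.179]
wrist 62.47517154300905 [0.095 0.62  0.372]
{'t': 0.15, 'q': array([ 1.19099424e+00,  5.32413064e-02,  1.61397087e+00,  4.06031053e-05,
        1.47596409e+00, -1.18978803e-01]), 'dq': array([ 0.00070895, -0.00185591, -0.00528644,  0.00066835, -0.00112196,
        0.00019634]), 'effort': array([ 3.13456248e-04, -3.94243419e+01, -3.70722055e+01, -1.13582803e-04,
        4.65091856e-03, -7.57814291e-06]), 'tool_pos': array([0.16097722, 0.60343812, 0.23832765]), 'tool_rot': array([-4.08489932e-01, -3.11448758e+00,  2.39458282e-03]), 'contact_force': array([ 0.77929119,  0.29547533, -0.13773244]), 'wrist_torque': array([ 0.04941875, -0.03766516, -0.01518868]), 'opening': 0.08544930179304429}
```

View pics/scene0.png

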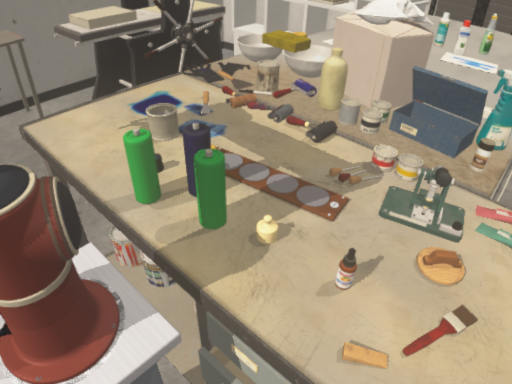

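View pics/top0.png

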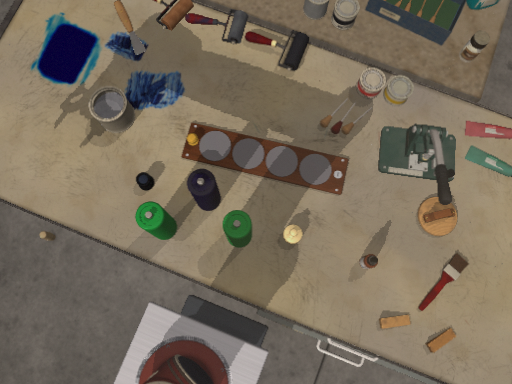

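Scene: brass knob at top px (193,139), left end of the row; steel disc at (338,174). Candidates:
- Roller: dark blue (204,178). The green ones at (150,212) and (237,222) are to be left alone.
- Loupe: black (145,180).
- Weight: (292,234). The knob at (193,139) is the other brass thing.
- Dropper: (370,261). The bottle at (477,45) is a look-alike.

A close crop will check these choices.

```bash
python3 - <<'E'
from h import *
im=cv2.imread('pics/top0.png')[120:280,125:390]
cv2.imwrite('pics/topc.png',cv2.resize(im,None,fx=3,fy=3,interpolation=cv2.INTER_CUBIC))
c=load('top0.png')
for n,u,v,z in[('d1',214.5,145.5,.013),('d2',248,153.5,.013),('d3',282,161,.013),('d4',316,169,.013),('knob',193,139,.04),('steel',338,174,.012),('loupe',145,180,.04),('weight',292.5,233,.06),('dropper',370,260,.1),('roller',202,176,.182),('g1',149,210,.182),('g2',237,219,.182)]:
    print(n,np.round(ray(c,u,v,z),3))
E
```

```text
d1 [0.579 0.161 0.013]
d2 [0.591 0.072 0.013]
d3 [ 0.606 -0.018  0.013]
d4 [ 0.619 -0.108  0.013]
knob [0.567 0.214 0.04 ]
steel [ 0.628 -0.166  0.012]
loupe [0.422 0.283 0.04 ]
weight [ 0.432 -0.11   0.06 ]
dropper [ 0.434 -0.297  0.1  ]
roller [0.456 0.125 0.182]
g1 [0.343 0.202 0.182]
g2 [0.396 0.017 0.182]
```

View pics/topc.png

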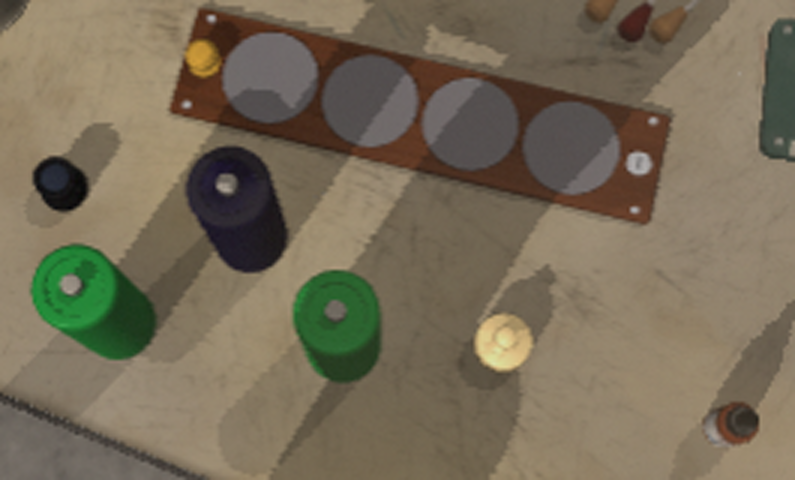

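Confirmed: the blue roller is near crop (230,188), the greens are separate, loupe (59,180), weight (505,340), dropper (740,420), and the knob beside the leftmost disc. Next is a fly-over for a close look at the loupe and disc 1.

```bash
python3 - <<'E'
from h import *
c=load('top0.png')
for n,u,v,z in[('d1',215,146,.013),('d2',248.3,153.7,.013),('d3',281.7,161.3,.013),('d4',315.3,169,.013),('loupe',144.7,180,.04),('weight',293.7,232.7,.061),('dropper',372.7,259.3,.1),('roller',200.7,181.3,.193),('g1',148.3,214.7,.193),('g2',237,223.7,.193)]:
    print(n,np.round(ray(c,u,v,z),3))
o=get_obs();R=Ro.from_rotvec(o['tool_rot']); w=load('wrist0.png');Rc=np.array(w['R'])
print('cam in tool',R.inv().apply(-Rc.T@w['t']-o['tool_pos']),'\n',R.inv().as_matrix()@Rc.T)
go([.50,.20,.26],.59)
E
```

```text
d1 [0.578 0.16  0.013]
d2 [0.591 0.071 0.013]
d3 [ 0.605 -0.018  0.013]
d4 [ 0.618 -0.107  0.013]
loupe [0.421 0.284 0.04 ]
weight [ 0.433 -0.112  0.061]
dropper [ 0.437 -0.303  0.1  ]
roller [0.442 0.121 0.193]
g1 [0.332 0.196 0.193]
g2 [0.385 0.012 0.193]
cam in tool [ 0.06826256 -0.00168526 -0.13339198] 
 [[ 3.26296904e-04 -9.63132846e-01 -2.69026047e-01]
 [ 9.99999405e-01  3.43034503e-05  1.09007263e-03]
 [-1.04065623e-03 -2.69026243e-01  9.63132285e-01]]
shift [-43.16 -30.24  -2.13] turn [-0.002  0.     0.72 ] t 0.15
```

```bash
python3 -m jog '[[-3,-2,-2.1,0,0,0.1,0],[-6,-4,-2.1,0,0,0.2,0],[-9,-6.3,-2.1,0,0,0.3,0],[-12,-8.4,-2.1,0,0,0.4,0],[-15,-10.5,-2.1,0,0,0.5,0],[-18,-12.6,-2.1,0,0,0.6,0],[-21,-14.7,-2.1,0,0,0.72,0],[-24,-16.8,-2.1,0,0,0.72,0]]' 40; python3 -c "
from h import *
go([.50,.20,.26],.59)"
```

```text
t: 0.82
tool_pos: [0.3502, 0.3777, 0.2593]
tool_rot: [1.485, 2.768, -0.003]
contact_force: [0.9, 0.5, -0.7]
opening: 0.0852
shift [-23.09   2.65  -0.05] turn [-0.001  0.001 -0.004] t 0.8167
```

```bash
python3 -m jog '[[-4,0.5,0,0,0,0,0],[-8,1,0,0,0,0,0],[-12,1.5,0,0,0,0,0],[-16,2,0,0,0,0,0],[-20,2.4,0,0,0,0,0],[-23,2.6,0,0,0,0,0],[-23,2.6,0,0,0,0,0],[-23,2.6,0,0,0,0,0]]'; python3 - <<'E'
from h import *
snap('wrist','w1.png')
c=load('w1.png')
print(proj(c,[[.421,.284,.04],[.578,.16,.013],[.591,.071,.013],[.442,.121,.193]]).round())
E
```

```text
t: 1.48
tool_pos: [0.4995, 0.1992, 0.2589]
tool_rot: [-1.489, -2.765, 0.004]
contact_force: [0.6, 0.6, -0.8]
opening: 0.0855
[[241.  60.]
 [294. 222.]
 [263. 279.]
 [130. 256.]]
```

View pics/w1.png

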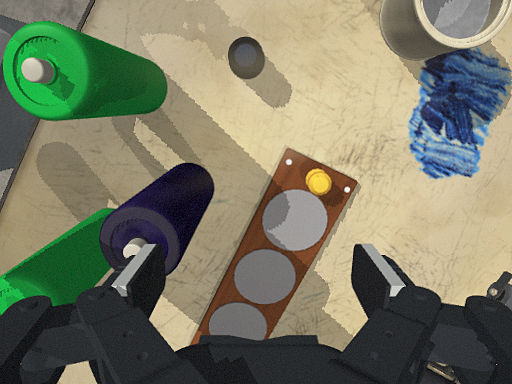

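The loupe is at (246,58), disc 1 at (295,220), disc 2 at (265,277), all close to my projections. I'll fit positions by silhouette.

```bash
cat >> h.py <<'E'
def cyl(c,xy,prof):
    a=np.linspace(0,2*np.pi,60); P=np.vstack([np.c_[xy[0]+r*np.cos(a),xy[1]+r*np.sin(a),0*a+z] for r,z in prof])
    return cv2.convexHull(proj(c,P).astype(np.float32))[:,0]
def cen(h):
    m=cv2.moments(h); return np.array([m['m10'],m['m01']])/m['m00'],m['m00']
def fit(c,mask,x0,prof):
    # blob nearest the prediction -> hull centroid -> solve xy
    from scipy.optimize import least_squares
    p,_=cen(cyl(c,x0,prof)); n,l,s,ce=cv2.connectedComponentsWithStats(mask.astype(np.uint8))
    k=min([i for i in range(1,n) if s[i,4]>40],key=lambda i:np.linalg.norm(ce[i]-p))
    ys,xs=np.nonzero(l==k); h=cv2.convexHull(np.c_[xs,ys].astype(np.float32))[:,0]; g,A=cen(h)
    r=least_squares(lambda x:cen(cyl(c,x,prof))[0]-g,x0,diff_step=1e-3)
    print('fit',r.x.round(4),'centroid',g.round(1),'bbox',s[k],'area blob/model',round(A),round(cen(cyl(c,r.x,prof))[1])); return r.x
LOUPE=[(.021,0),(.021,.04)]; WEIGHT=[(.023,0),(.023,.035),(.009,.061)]; DROP=[(.0165,0),(.0165,.062),(.012,.077),(.007,.102)]; ROLL=[(.032,0),(.032,.182)]
E
python3 - <<'E'
from h import *
im=cv2.imread('pics/w1.png');c=load('w1.png')
g=im.max(2)
fit(c,(g<75),[.421,.284],LOUPE)
for p in[(295,220),(265,277)]:print(ray(c,*p,.013).round(4))
print('knob',ray(c,318,182,.04).round(4))
go([.421,.284,.12],.59)
E
```

```text
fit [0.4153 0.2954] centroid [243.3  48.6] bbox [228  37  35  26 273] area blob/model 560 1496
[0.5777 0.1634 0.013 ]
[0.5913 0.0744 0.013 ]
knob [0.5648 0.2223 0.04  ]
shift [11.29 -1.84 13.9 ] turn [-0.002  0.    -0.005] t 1.5333
```

```bash
python3 - <<'E'
from h import *
im=cv2.imread('pics/w1.png');c=load('w1.png')
g=im.max(2)
for t in(90,100,110):X=fit(c,(g<t),[.421,.284],LOUPE)
go([.4195,.286,.12],.59)
E
```

```text
fit [0.4223 0.2893] centroid [245.7  57.3] bbox [228  37  36  42 634] area blob/model 1154 1439
fit [0.4225 0.2894] centroid [245.8  57.4] bbox [ 228   37   37   42 1176] area blob/model 1172 1439
fit [0.4225 0.2893] centroid [245.8  57.5] bbox [ 228   37   37   42 1218] area blob/model 1185 1438
shift [11.54 -1.85 13.9 ] turn [-0.002  0.    -0.005] t 1.5333
```

```bash
python3 -m jog '[[3,-0.5,3,0,0,0,0],[6,-0.8,6,0,0,0,0],[9,-1.2,8.5,0,0,0,0],[11.5,-1.6,11,0,0,0,0],[11.5,-1.6,15,0,0,0,0],[11.5,-1.6,18,0,0,0,0],[11.5,-1.6,18,0,0,0,0],[11.5,-1.6,18,0,0,0,0]]'; python3 - <<'E'
from h import *
go([.422,.287,.012],.59)
im,c=snap('wrist','w2.png'); g=im.max(2)
for t in(75,90):fit(c,(g<t),[.422,.287],LOUPE)
print(proj(c,[[.422,.287,.0],[.422,.287,.04]]))
E
```

```text
t: 2.2
tool_pos: [0.4195, 0.2873, 0.0776]
tool_rot: [-1.482, -2.766, 0.009]
contact_force: [0.6, 1.1, 0.8]
opening: 0.0855
shift [-0.17  0.24  6.56] turn [-0.007 -0.001 -0.003] t 2.2
fit [0.4199 0.2923] centroid [265.5 213.2] bbox [ 235  175   63   77 3899] area blob/model 3880 4708
fit [0.4199 0.2923] centroid [265.5 213.2] bbox [ 235  175   63   77 3935] area blob/model 3904 4708
[[263.01940993 207.87346582]
 [263.62094793 229.261141  ]]
```

View pics/w2.png

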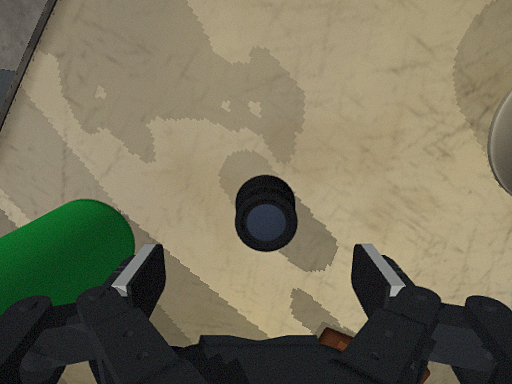

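The loupe is centred near (266,213) between the open fingers. It tapers, so I take its base at about (0.422, 0.290). Descending and gripping.

```bash
python3 -m jog '[[0.1,0.35,2,0,0,0,0],[0.1,0.35,4.5,0,0,0,0],[0.1,0.35,6.5,0,0,0,0],[0.1,0.35,6.5,0,0,0,0],[0.1,0.35,6.5,0,0,0,120],[0.1,0.35,6.5,0,0,0,255],[0.1,0.35,6.5,0,0,0,255],[0.1,0.35,6.5,0,0,0,255]]' 30;python3 -m jog '[[0,0,0,0,0,0,255],[0,0,0,0,0,0,255],[0,0,0,0,0,0,255],[0,0,0,0,0,0,255]]'; python3 - <<'E'
from h import *
o=get_obs();print(o['tool_pos'],o['opening'])
snap('wrist','w3.png')
go([.578,.162,.12],np.arctan2(.147,.989))
E
```

```text
t: 2.92
tool_pos: [0.4253, 0.2912, 0.0172]
tool_rot: [1.484, 2.768, 0.002]
contact_force: [0.0, 0.1, 6.7]
opening: 0.0388
t: 3.25
tool_pos: [0.4255, 0.2913, 0.0175]
tool_rot: [1.484, 2.767, 0.003]
contact_force: [0.2, -0.4, 1.4]
opening: 0.0378
[0.42545349 0.29131593 0.01752633] 0.037849963290926644
shift [-19.22   5.57 -10.22] turn [0.002 0.    0.439] t 3.3
```

```bash
python3 -m jog '[[0,0,-3,0,0,0,255],[-1,0,-6.5,0,0,0,255],[-4,1.1,-9,0,0,0.1,255],[-7.5,2.2,-10.2,0,0,0.2,255],[-11,3.3,-10.2,0,0,0.3,255],[-15,4.4,-10.2,0,0,0.4,255],[-19.2,5.6,-10.2,0,0,0.44,255],[-19.2,5.6,-10.2,0,0,0.44,255]]';python3 -m jog '[[0,0,0,0,0,0,255],[0,0,0,0,0,0,255]]'; python3 - <<'E'
from h import *
o=get_obs();print(o['tool_pos'],o['opening'])
go([.578,.162,.035],np.arctan2(.147,.989))
snap('wrist','w4.png');print(proj(load('w4.png'),[[.578,.162,.013],[.567,.22,.04]]))
E
```

```text
t: 3.97
tool_pos: [0.5825, 0.1579, 0.12]
tool_rot: [2.057, 2.368, 0.004]
contact_force: [-1.3, -0.5, -0.4]
opening: 0.038
t: 4.13
tool_pos: [0.5823, 0.1573, 0.1193]
tool_rot: [2.059, 2.368, 0.002]
contact_force: [0.1, 0.8, -0.6]
opening: 0.0375
[0.582337   0.15726555 0.11931238] 0.037524291185575605
shift [ 0.55 -0.4   8.43] turn [ 0.004  0.002 -0.008] t 4.1333
[[253.61607422 187.2696707 ]
 [248.53953422 110.05946367]]
```

View pics/w4.png

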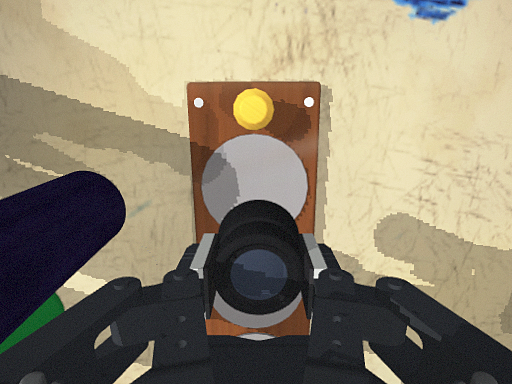

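The disc spans x 202–307 with its top edge at y≈134, the knob is at (253,109), and the loupe is held upright.

```bash
python3 - <<'E'
from h import *
c=load('w4.png')
for xy in[(.578,.162),(.578,.164)]:
    h=cyl(c,xy,[(.042,.013)]);print(xy,h.min(0),h.max(0))
print('knob',ray(c,253,108,.04))
E
```

```text
(0.578, 0.162) [199.95515 132.87392] [307.25674 236.90977]
(0.578, 0.164) [200.18758 130.19046] [307.718   234.66856]
knob [0.56970333 0.22169684 0.04      ]
```

```bash
python3 -m jog '[[0.4,-0.4,2,0,0,0,255],[0.45,-0.4,4,0,0,0,255],[0.45,-0.4,6,0,0,0,255],[0.45,-0.4,7.5,0,0,0,255],[0.45,-0.4,8.3,0,0,0,255],[0.45,-0.4,8.3,0,0,0,255],[0.45,-0.4,8.3,0,0,0,255]]'; python3 -c "
from h import *
go([.5785,.161,.0305],np.arctan2(.147,.989))"
```

```text
t: 4.77
tool_pos: [0.5767, 0.1626, 0.0363]
tool_rot: [2.057, 2.371, 0.002]
contact_force: [0.4, -0.3, -1.0]
opening: 0.0372
shift [-0.18  0.15  0.58] turn [ 0.003  0.002 -0.006] t 4.7667
```

```bash
python3 -m jog '[[-0.18,0.15,0.3,0,0,0,255],[-0.18,0.15,0.6,0,0,0,255],[-0.18,0.15,0.6,0,0,0,255],[-0.18,0.15,0.6,0,0,0,255]]'; python3 -c "
from h import *
go([.5785,.161,.0305],np.arctan2(.147,.989))"
```

```text
t: 5.1
tool_pos: [0.5788, 0.161, 0.0308]
tool_rot: [2.056, 2.37, 0.003]
contact_force: [-0.2, -0.7, -1.1]
opening: 0.0373
shift [ 0.   -0.03  0.03] turn [ 0.004  0.002 -0.006] t 5.1
```

```bash
python3 -m jog '[[0,0,0.15,0,0,0,255],[0,0,0.15,0,0,0,255],[0,0,0.15,0,0,0,255]]'
```

```text
t: 5.35
tool_pos: [0.5791, 0.161, 0.0305]
tool_rot: [2.056, 2.37, 0.002]
contact_force: [-2.6, -0.2, 5.5]
opening: 0.0377
```

```bash
python3 -m jog '[[0,0,0,0,0,0,100],[0,0,0,0,0,0,60],[0,0,0,0,0,0,0],[0,0,0,0,0,0,0],[0,0,-2,0,0,0,0],[0,0,-5,0,0,0,0],[0,0,-9,0,0,0,0],[0,0,-13,0,0,0,0]]'; python3 - <<'E'
from h import *
c=load('top0.png')
snap('wrist','w5.png')
go([.47,-.13,.22],0.148)
E
```

```text
t: 6.02
tool_pos: [0.5775, 0.161, 0.1605]
tool_rot: [2.058, 2.372, -0.001]
contact_force: [0.1, 0.1, 0.1]
opening: 0.0853
shift [-27.31 -15.23  -5.04] turn [ 0.017  0.001 -0.006] t 6.0667
```

View pics/w5.png

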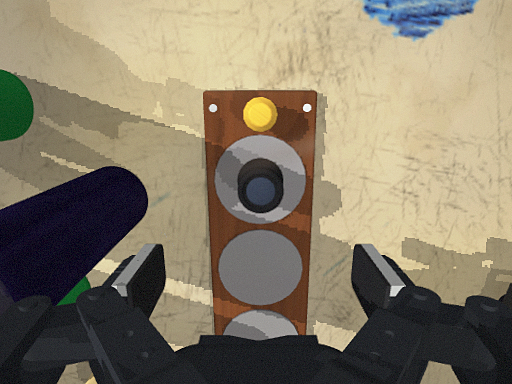

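The loupe stands centred on disc 1: disc centre (260,180), loupe base about (260,179). On to the weight.

```bash
python3 -m jog '[[-3,-1.5,-3,0,0,0,0],[-6.5,-3.5,-5,0,0,0,0],[-10,-5.5,-5,0,0,0,0],[-13.5,-7.5,-5,0,0,0,0],[-17,-9.5,-5,0,0,0,0],[-20.5,-11.5,-5,0,0,0,0],[-24,-13.3,-5,0,0,0,0],[-27.3,-15.2,-5,0,0,0,0]]'; python3 -m jog '[[0,0,0,0,0,0,0]]'; python3 - <<'E'
from h import *
im,c=snap('wrist','w6.png')
print(proj(c,[[.433,-.112,.061],[.437,-.303,.102]]))
hsv=cv2.cvtColor(im,cv2.COLOR_RGB2HSV); print(hsv[tuple(proj(c,[[.433,-.112,.061]])[0].astype(int)[::-1])])
go([.433,-.112,.1],0.148)
E
```

```text
t: 6.73
tool_pos: [0.4694, -0.1315, 0.2197]
tool_rot: [2.049, 2.363, 0.019]
contact_force: [0.6, 0.1, 0.2]
opening: 0.0855
t: 6.82
tool_pos: [0.4673, -0.1368, 0.2195]
tool_rot: [2.057, 2.355, 0.016]
contact_force: [0.6, 0.1, 0.6]
opening: 0.0854
[[222.39408141 147.67132875]
 [202.59840593 349.70277183]]
[ 27  74 245]
shift [ 2.74 -3.4  11.88] turn [ 0.018  0.003 -0.012] t 6.8667
```

View pics/w6.png

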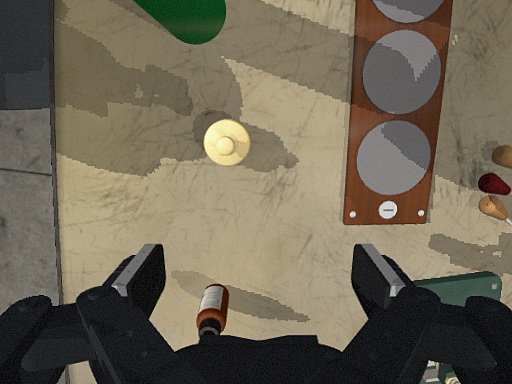

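Weight body at (227,143), knob at (225,145); dropper at (212,310); disc 4 at (394,158), disc 3 at (402,72).

```bash
python3 - <<'E'
from h import *
c=load('w6.png')
print('w',ray(c,227,143,.035),ray(c,225.5,145,.061),'d4',ray(c,393.5,158,.013),'d3',ray(c,402,72,.013),'steel',ray(c,388,210,.012))
E
```

```text
w [ 0.43505574 -0.11048114  0.035     ] [ 0.43556524 -0.10918722  0.061     ] d4 [ 0.61642912 -0.10482892  0.013     ] d3 [ 0.60385818 -0.01598283  0.013     ] steel [ 0.62562382 -0.16482971  0.012     ]
```

```bash
python3 -c "
from h import *
go([.435,-.110,.09],-.452)"; python3 -m jog '[[0.6,-0.7,2,0.01,0,0.1,0],[1.2,-1.5,4.5,0.02,0,0.2,0],[1.8,-2.3,7,0.02,0,0.3,0],[2.4,-3,9.5,0.02,0,0.4,0],[2.9,-3.2,12,0.02,0,0.5,0],[2.9,-3.2,13,0.02,0,0.59,0],[2.9,-3.2,13,0.02,0,0.59,0]]';python3 -c "
from h import *
go([.435,-.110,.0155],-.452)"
```

```text
shift [ 2.91 -3.19 12.89] turn [ 0.018 -0.003  0.588] t 6.8667
t: 7.45
tool_pos: [0.4328, -0.1079, 0.0853]
tool_rot: [-2.657, -1.66, 0.004]
contact_force: [0.6, 0.1, -0.2]
opening: 0.0853
shift [-0.11  0.35  6.97] turn [-0.009 -0.002 -0.002] t 7.45
```

```bash
python3 -m jog '[[0,0.35,2,0,0,0,0],[-0.1,0.35,4.5,0,0,0,0],[-0.1,0.35,6.9,0,0,0,0],[-0.1,0.35,6.9,0,0,0,0],[-0.1,0.35,6.9,0,0,0,0],[-0.1,0.35,6.9,0,0,0,255],[-0.1,0.35,6.9,0,0,0,255],[-0.1,0.35,6.9,0,0,0,255]]' 70;python3 -m jog '[[0,0,0,0,0,0,255],[0,0,0,0,0,0,255],[0,0,0,0,0,0,255]]'; python3 -c "
from h import *
go([.5917,.072,.12],.148)"
```

```text
t: 8.12
tool_pos: [0.4366, -0.1105, 0.0183]
tool_rot: [-2.659, -1.663, 0.001]
contact_force: [0.6, -0.3, 0.3]
opening: 0.0511
t: 8.37
tool_pos: [0.4371, -0.1106, 0.0189]
tool_rot: [-2.66, -1.663, -0.0]
contact_force: [-0.9, -0.8, 2.1]
opening: 0.0442
shift [ 23.22   5.87 -10.07] turn [-0.003 -0.004 -0.601] t 8.3667
```

```bash
python3 -m jog '[[0,0,-3.5,0,0,0,255],[0,0,-7,0,0,0,255],[4,1,-10,0,0,-0.1,255],[8,2,-10,0,0,-0.2,255],[12,3,-10,0,0,-0.3,255],[16,4,-10,0,0,-0.42,255],[20,5,-10,0,0,-0.54,255],[23.2,5.9,-10,0,0,-0.6,255]]';python3 -m jog '[[0,0,0,0,0,0,255],[0,0,0,0,0,0,255]]'; python3 - <<'E'
from h import *
o=get_obs();print(o['tool_pos'],o['opening'])
go([.5917,.072,.0319],.148)
snap('wrist','w7.png')
E
```

```text
t: 9.03
tool_pos: [0.5921, 0.0738, 0.1181]
tool_rot: [-2.042, -2.38, -0.001]
contact_force: [0.3, -1.3, -4.3]
opening: 0.0441
t: 9.2
tool_pos: [0.5919, 0.0755, 0.1163]
tool_rot: [-2.037, -2.381, 0.002]
contact_force: [0.0, -0.5, -4.8]
opening: 0.0442
[0.59192779 0.07552169 0.11633754] 0.044208399255644515
shift [-0.39 -0.02  8.44] turn [-0.006 -0.005  0.007] t 9.2
```

```bash
python3 -m jog '[[-0.2,0,2,0,0,0,255],[-0.4,0,4,0,0,0,255],[-0.4,0,6,0,0,0,255],[-0.4,0,7.5,0,0,0,255],[-0.4,0,8,0,0,0,255],[-0.4,0,8,0,0,0,255],[-0.4,0,8,0,0,0,255]]'; python3 -c "
from h import *
go([.5917,.072,.0319],.148)"
```

```text
t: 9.83
tool_pos: [0.5909, 0.0699, 0.0366]
tool_rot: [-2.041, -2.378, 0.003]
contact_force: [-0.5, -0.1, -3.5]
opening: 0.0443
shift [0.19 0.11 0.47] turn [-0.007 -0.005  0.004] t 9.8333
```

```bash
python3 -m jog '[[0.19,0.1,0.3,-0.01,0,0,255],[0.19,0.1,0.5,-0.01,0,0,255],[0.19,0.1,0.5,-0.01,0,0,255],[0.19,0.1,0.5,-0.01,0,0,255]]'; python3 -c "
from h import *
go([.5917,.072,.0319],.148)"
```

```text
t: 10.17
tool_pos: [0.5918, 0.072, 0.0322]
tool_rot: [-2.045, -2.384, -0.009]
contact_force: [-0.5, -0.3, -4.3]
opening: 0.0439
shift [-0.   -0.01  0.03] turn [ 0.004 -0.004  0.005] t 10.1667
```

```bash
python3 -m jog '[[0,0,0.1,0,0,0,255],[0,0,0.15,0,0,0,255],[0,0,0.15,0,0,0,255]]'
```

```text
t: 10.42
tool_pos: [0.592, 0.0721, 0.032]
tool_rot: [-2.045, -2.384, -0.008]
contact_force: [-5.0, -0.2, 5.2]
opening: 0.0439
```

```bash
python3 -m jog '[[0,0,0,0,0,0,100],[0,0,0,0,0,0,60],[0,0,0,0,0,0,0],[0,0,0,0,0,0,0],[0,0,-3,0,0,0,0],[0,0,-6,0,0,0,0],[0,0,-9.5,0,0,0,0],[0,0,-13,0,0,0,0]]'; python3 - <<'E'
from h import *
snap('wrist','w8.png')
go([.46,-.33,.18],0.148)
E
```

```text
t: 11.08
tool_pos: [0.5912, 0.0715, 0.1629]
tool_rot: [-2.044, -2.383, -0.008]
contact_force: [0.5, -0.3, 0.2]
opening: 0.0854
shift [-37.61 -19.54  -1.16] turn [ 0.017 -0.002  0.005] t 11.1333
```

View pics/w8.png

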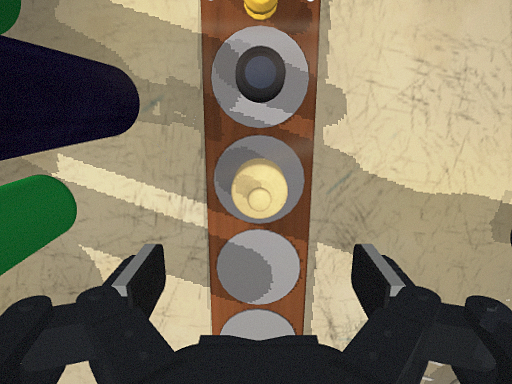

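Weight on disc 2 (disc centre about (260,179), body x 231–288). Loupe is still fine. On to the dropper.

```bash
python3 -c "
from h import *
c=load('w8.png')
for n,p in(('w',WEIGHT),('disc',[(.042,.013)])):
    h=cyl(c,(.5917,.072),[(r,z+(.013 if n=='w' else 0)) for r,z in p]);print(n,h.min(0),h.max(0))
"; python3 -m jog '[[-3.5,-1.8,0,0,0,0,0],[-7,-3.6,-1,0,0,0,0],[-10.5,-5.4,-1,0,0,0,0],[-14,-7.2,-1,0,0,0,0],[-17.5,-9,-1,0,0,0,0],[-21,-10.8,-1,0,0,0,0],[-24.5,-12.6,-1,0,0,0,0],[-28,-14.4,-1,0,0,0,0]]'; python3 -c "
from h import *
go([.46,-.33,.18],.148)"
```

```text
w [230.83734 156.67165] [287.4007  217.99634]
disc [213.29552 135.36586] [304.5645  224.41216]
t: 11.8
tool_pos: [0.4955, -0.229, 0.1796]
tool_rot: [2.038, 2.377, 0.022]
contact_force: [1.2, -0.3, 0.4]
opening: 0.0852
shift [-9.45 -5.04 -0.14] turn [ 0.018 -0.002  0.005] t 11.8
```

```bash
python3 -m jog '[[-3.5,-1.8,0,0.01,0,0,0],[-7,-3.6,0,0.018,0,0,0],[-9.4,-5,0,0.018,0,0,0],[-9.4,-5,0,0.018,0,0,0]]'; python3 - <<'E'
from h import *
snap('wrist','w9.png'); c=load('w9.png'); print(proj(c,[[.437,-.303,0],[.437,-.303,.102]]))
h=cyl(c,(.437,-.303),DROP);print(h.min(0),h.max(0))
E
```

```text
t: 12.13
tool_pos: [0.4587, -0.334, 0.1787]
tool_rot: [2.052, 2.379, -0.002]
contact_force: [-0.5, -0.4, -0.2]
opening: 0.0855
[[241.53494303 140.75164773]
 [233.64016217 157.04999903]]
[216.6423  123.60381] [258.36453 169.63075]
```

View pics/w9.png

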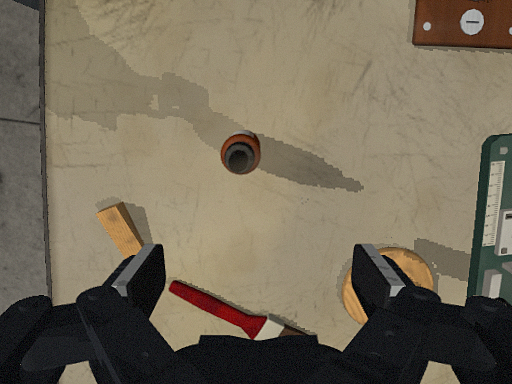

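Bottle upright at bbox x 221–261, y 130–175, which refines it to (0.441, -0.305). I'll grip high on the body, TCP at about 0.048, so the bulb clears the palm.

```bash
python3 -c "
from h import *
go([.441,-.305,.048],.148)"; python3 -m jog '[[1.5,-0.6,0,0,0,0,0],[3.1,-1.3,2,0,0,0,0],[3.1,-1.3,5,0,0,0,0],[3.1,-1.3,8,0,0,0,0],[3.1,-1.3,10,0,0,0,0],[3.1,-1.3,10,0,0,0,0],[3.1,-1.3,10,0,0,0,0]]'; python3 - <<'E'
from h import *
go([.441,-.305,.048],.148)
snap('wrist','w10.png'); c=load('w10.png')
h=cyl(c,(.441,-.305),DROP);print(h.min(0),h.max(0),proj(c,[[.441,-.305,.102]]))
E
```

```text
shift [ 2.9  -1.44 13.06] turn [-0.    -0.001  0.001] t 12.1833
t: 12.77
tool_pos: [0.4418, -0.3013, 0.0775]
tool_rot: [-2.046, -2.379, -0.002]
contact_force: [0.3, -0.1, 0.6]
opening: 0.085
shift [-0.36 -0.13  2.95] turn [-0.002 -0.003  0.002] t 12.7667
[224.3846  187.49931] [288.51587 307.0063 ] [[255.73184563 291.77089481]]
```

View pics/w10.png

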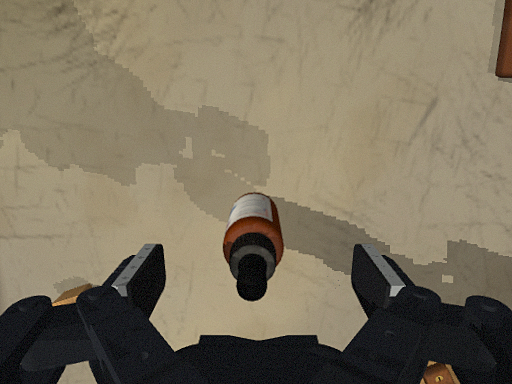

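The bottle is between the fingers and matches the model within a few px. Gripping.

```bash
python3 -m jog '[[-0.36,-0.25,1.5,0,0,0,0],[-0.36,-0.25,2.9,0,0,0,0],[-0.36,-0.25,2.9,0,0,0,0],[-0.36,-0.25,2.9,0,0,0,120],[-0.36,-0.25,2.9,0,0,0,255],[-0.36,-0.25,2.9,0,0,0,255],[-0.36,-0.25,2.9,0,0,0,255],[-0.36,-0.25,2.9,0,0,0,255]]' 30;python3 -m jog '[[0,0,0,0,0,0,255],[0,0,0,0,0,0,255],[0,0,0,0,0,0,255],[0,0,0,0,0,0,255]]'; python3 -c "
from h import *
go([.605,-.017,.14],.148)"
```

```text
t: 13.48
tool_pos: [0.4415, -0.307, 0.0517]
tool_rot: [2.048, 2.38, 0.001]
contact_force: [-0.7, 0.4, 3.8]
opening: 0.0308
t: 13.82
tool_pos: [0.4415, -0.307, 0.0517]
tool_rot: [2.047, 2.38, 0.001]
contact_force: [-0.5, -0.4, 1.0]
opening: 0.031
shift [26.23 20.51 -8.83] turn [0.002 0.001 0.002] t 13.8167
```

```bash
python3 -m jog '[[0,0,-4,0,0,0,255],[1.5,1.2,-7,0,0,0,255],[4.5,3.5,-8.8,0,0,0,255],[7.7,6,-8.8,0,0,0,255],[11,8.5,-8.8,0,0,0,255],[14.2,11,-8.8,0,0,0,255],[17.5,13.6,-8.8,0,0,0,255],[20.5,16,-8.8,0,0,0,255]]';python3 -m jog '[[2.8,2.2,0,0,0,0,255],[5.2,4.1,0,0,0,0,255],[5.2,4.1,0,0,0,0,255],[5.2,4.1,0,0,0,0,255]]'; python3 - <<'E'
from h import *
o=get_obs();print(o['tool_pos'],o['opening'])
go([.605,-.018,.0647],.148)
E
```

```text
t: 14.48
tool_pos: [0.5694, -0.0781, 0.1394]
tool_rot: [2.047, 2.381, 0.001]
contact_force: [0.1, -0.7, -1.6]
opening: 0.031
t: 14.82
tool_pos: [0.6022, -0.019, 0.1388]
tool_rot: [2.044, 2.384, -0.0]
contact_force: [-0.8, 0.3, -1.2]
opening: 0.0309
[ 0.6022497  -0.01903177  0.13882376] 0.03090371430625448
shift [0.07 0.29 7.41] turn [0.    0.001 0.005] t 14.8167
```

```bash
python3 -m jog '[[0.1,0.3,2,0,0,0,255],[0.1,0.3,4,0,0,0,255],[0.1,0.3,6,0,0,0,255],[0.1,0.3,6.9,0,0,0,255],[0.1,0.3,6.9,0,0,0,255],[0.1,0.3,6.9,0,0,0,255]]'; python3 -c "
from h import *
go([.605,-.018,.0647],.148)"
```

```text
t: 15.32
tool_pos: [0.6045, -0.0184, 0.0695]
tool_rot: [-2.046, -2.384, 0.002]
contact_force: [-0.1, 0.3, -1.4]
opening: 0.031
shift [0.03 0.05 0.48] turn [-0.001  0.001  0.004] t 15.3167
```

```bash
python3 -m jog '[[0.03,0.05,0.3,0,0,0,255],[0.03,0.05,0.5,0,0,0,255],[0.03,0.05,0.5,0,0,0,255],[0.03,0.05,0.5,0,0,0,255]]'; python3 -m jog '[[0,0,0.1,0,0,0,255],[0,0,0.1,0,0,0,255],[0,0,0.1,0,0,0,255]]'
```

```text
t: 15.65
tool_pos: [0.6054, -0.0181, 0.0652]
tool_rot: [2.046, 2.383, -0.001]
contact_force: [0.1, 0.2, -0.7]
opening: 0.031
t: 15.9
tool_pos: [0.6058, -0.0181, 0.0648]
tool_rot: [2.045, 2.383, 0.0]
contact_force: [0.2, 0.4, 1.3]
opening: 0.0306
```

```bash
python3 -m jog '[[0,0,0,0,0,0,100],[0,0,0,0,0,0,60],[0,0,0,0,0,0,0],[0,0,0,0,0,0,0],[0,0,-4,0,0,0,0],[0,0,-8,0,0,0,0],[0,0,-12,0,0,0,0],[0,0,-16,0,0,0,0]]'; python3 - <<'E'
from h import *
snap('wrist','w11.png');c=load('w11.png')
go([.45,.09,.29],.148)
for n,p in(('drop',[(r,z+.013) for r,z in DROP]),('disc',[(.042,.013)])):
    h=cyl(c,(.605,-.017),p);print(n,h.min(0),h.max(0))
E
```

```text
t: 16.57
tool_pos: [0.6051, -0.0179, 0.2263]
tool_rot: [2.045, 2.383, -0.001]
contact_force: [0.6, -0.4, 0.2]
opening: 0.0852
shift [ 13.11 -14.05  -5.56] turn [0.016 0.006 0.004] t 16.6167
drop [240.77078 152.46677] [276.51404 199.56973]
disc [220.80986 128.91081] [296.31238 203.33118]
```

View pics/w11.png

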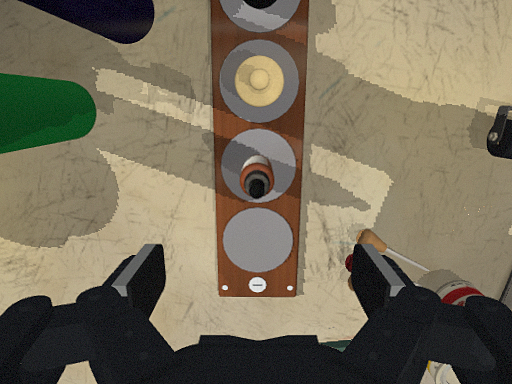

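Dropper is upright and centred on disc 3; disc 4's centre is near (258,239). Now the roller, travelling high.

```bash
python3 -c "
from h import *
print(ray(load('w11.png'),258,239,.013))"; python3 -m jog '[[0,0,-3,0,0,0,0],[1,-1,-6,0,0,0,0],[3,-3.3,-6.4,0,0,0,0],[5.5,-6,-6.4,0,0,0,0],[8,-8.6,-6.4,0.016,0,0,0],[10.5,-11.2,-6.4,0.016,0.006,0,0],[13.1,-14,-6.4,0.016,0.006,0,0],[13.1,-14,-6.4,0.016,0.006,0,0]]'; python3 -m jog '[[0,0,0,0,0,0,0]]'; python3 - <<'E'
from h import *
o=get_obs();print(o['tool_pos'])
snap('wrist','w12.png');c=load('w12.png'); print(proj(c,[[.442,.121,.182],[.442,.121,.193]]))
E
```

```text
[ 0.61750005 -0.10236992  0.013     ]
t: 17.28
tool_pos: [0.4465, 0.0926, 0.298]
tool_rot: [-2.04, -2.386, -0.001]
contact_force: [0.4, -1.2, -0.7]
opening: 0.0853
t: 17.37
tool_pos: [0.4458, 0.0932, 0.2981]
tool_rot: [-2.039, -2.389, -0.002]
contact_force: [1.6, 0.0, 0.5]
opening: 0.0855
[0.44578072 0.09322174 0.29805696]
[[259.5753758  156.89455268]
 [259.64161503 159.12134266]]
```

View pics/w12.png

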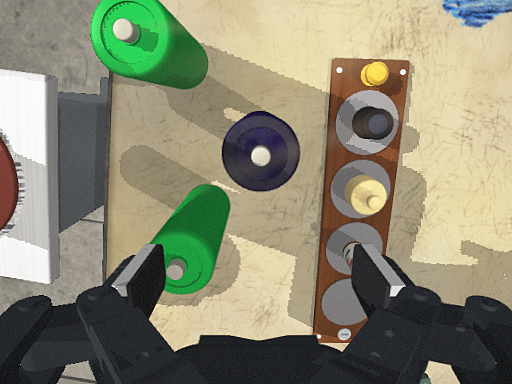

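Roller axle at (260,156), so the roller is at about (0.4425, 0.1235). Both greens are clear of the jaw direction.

```bash
python3 -c "
from h import *
go([.4425,.1235,.148],.148)"; python3 -m jog '[[1.5,0,1,0.005,0,0,0],[3,0,3,0.013,0,0,0],[3,0.1,5.5,0.013,0,0,0],[3,0.1,6.5,0.013,0,0,0],[3,0.1,6.5,0.013,0,0,0],[3,0.1,6.5,0.013,0,0,0]]';python3 -c "
from h import *
go([.4425,.1235,.148],.148)"
```

```text
shift [ 3.02  0.15 15.01] turn [-0.    -0.002  0.01 ] t 17.4167
t: 17.92
tool_pos: [0.4424, 0.1225, 0.2329]
tool_rot: [-2.034, -2.38, 0.016]
contact_force: [-0.8, -1.1, 0.8]
opening: 0.0852
shift [0.08 0.15 8.48] turn [-0.015 -0.002  0.009] t 17.9167
```

```bash
python3 - <<'E'
from h import *
im,c=snap('wrist','w13.png'); p=proj(c,[[.4425,.1235,.193]])[0]; print(p)
hs=cv2.cvtColor(im,cv2.COLOR_RGB2HSV); m=(hs[...,2]>150)&(hs[...,1]<60)
n,l,s,ce=cv2.connectedComponentsWithStats(m.astype(np.uint8))
for i in range(1,n):
    if s[i,4]>60 and np.linalg.norm(ce[i]-p)<60: print(ce[i],s[i],ray(c,*ce[i],.192))
E
```

```text
[260.45925563 223.15365227]
[259.48627451 221.40784314] [248 207  25  28 510] [0.44181629 0.12410978 0.192     ]
```

Matches within 1 mm. Descend and grip.

```bash
python3 -m jog '[[0.1,0.1,2,-0.015,0,0,0],[0.1,0.1,4.5,-0.015,0,0,0],[0.1,0.1,7,-0.015,0,0,0],[0.1,0.1,8.5,-0.015,0,0,0],[0.1,0.1,8.5,-0.015,0,0,0],[0.1,0.1,8.5,-0.015,0,0,0]]' 90; python3 -m jog '[[0,0,0,0,0,0,255],[0,0,0,0,0,0,255],[0,0,0,0,0,0,255],[0,0,0,0,0,0,255],[0,0,0,0,0,0,255],[0,0,0,0,0,0,255]]'; python3 -c "
from h import *
go([.4425,.1235,.148],.148)
go([.618,-.106,.29],.148)"
```

```text
t: 18.47
tool_pos: [0.4433, 0.1234, 0.1501]
tool_rot: [2.041, 2.387, 0.006]
contact_force: [0.7, -0.2, 1.4]
opening: 0.0857
t: 18.97
tool_pos: [0.445, 0.1236, 0.1534]
tool_rot: [2.039, 2.385, 0.01]
contact_force: [-2.0, 0.5, 6.6]
opening: 0.0622
shift [ 0.03 -0.25  0.54] turn [ 0.007 -0.001  0.008] t 18.9667
shift [-25.34  13.63 -13.59] turn [ 0.007 -0.001  0.008] t 18.9667
```

```bash
python3 -m jog '[[0,0,-1.5,0,0,0,255],[0,0,-4,0,0,0,255],[0,0,-7,0,0,0,255],[0,0,-10,0,0,0,255],[0,0,-13,0,0,0,255],[0,0,-14,0,0,0,255],[0,0,-14,0,0,0,255],[0,0,-14,0,0,0,255]]'; python3 -c "
from h import *
go([.618,-.106,.29],.148)"
```

```text
t: 19.63
tool_pos: [0.4437, 0.1232, 0.2926]
tool_rot: [2.039, 2.385, 0.01]
contact_force: [-0.3, 0.7, -5.4]
opening: 0.0624
shift [-25.34  13.65   0.31] turn [ 0.007 -0.001  0.008] t 19.6333
```

```bash
python3 -m jog '[[-3,0,0,0,0,0,255],[-6.5,0.5,0,0,0,0,255],[-10,2,0,0,0,0,255],[-13.5,3.5,0,0,0,0,255],[-17,5.5,0,0,0,0,255],[-20.5,7.5,0,0,0,0,255],[-24,9.5,0,0,0,0,255],[-25.3,12,0,0,0,0,255]]'; python3 -c "
from h import *
go([.618,-.106,.20],.148)"
```

```text
t: 20.3
tool_pos: [0.6009, -0.1125, 0.2883]
tool_rot: [-2.046, -2.382, -0.002]
contact_force: [0.2, 0.7, -5.0]
opening: 0.0624
shift [0.37 1.79 8.83] turn [ 0.    -0.001  0.003] t 20.3
```

```bash
python3 -m jog '[[0.2,1,0,0,0,0,255],[0.37,1.8,1,0,0,0,255],[0.37,1.8,3,0,0,0,255],[0.37,1.8,6,0,0,0,255],[0.37,1.8,9,0,0,0,255],[0.37,1.8,10.5,0,0,0,255],[0.37,1.8,10.5,0,0,0,255],[0.37,1.8,10.5,0,0,0,255]]'; python3 -c "
from h import *
go([.618,-.1055,.1664],.148)"
```

```text
t: 20.97
tool_pos: [0.6166, -0.1051, 0.1809]
tool_rot: [-2.043, -2.38, 0.001]
contact_force: [0.9, 0.1, -3.4]
opening: 0.0624
shift [-0.06  0.13  1.45] turn [-0.004 -0.003  0.004] t 20.9667
```

```bash
python3 -m jog '[[-0.06,0.13,0.5,0,0,0,255],[-0.06,0.13,1,0,0,0,255],[-0.06,0.13,1.3,0,0,0,255],[-0.06,0.13,1.4,0,0,0,255],[-0.06,0.13,1.4,0,0,0,255],[-0.06,0.13,1.4,0,0,0,255]]'; python3 -c "
from h import *
go([.618,-.1055,.1664],.148)"
```

```text
t: 21.47
tool_pos: [0.6182, -0.1055, 0.1674]
tool_rot: [-2.044, -2.38, 0.001]
contact_force: [0.9, -0.1, -4.6]
opening: 0.0624
shift [ 0.01 -0.02  0.1 ] turn [-0.003 -0.003  0.004] t 21.4667
```

```bash
python3 -m jog '[[0,0,0.15,0,0,0,255],[0,0,0.2,0,0,0,255],[0,0,0.2,0,0,0,255],[0,0,0.2,0,0,0,255]]'
```

```text
t: 21.8
tool_pos: [0.6186, -0.1058, 0.1667]
tool_rot: [-2.044, -2.381, -0.0]
contact_force: [-1.9, 0.1, 1.3]
opening: 0.062
```

```bash
python3 -m jog '[[0,0,0,0,0,0,40],[0,0,0,0,0,0,20],[0,0,0,0,0,0,0],[0,0,0,0,0,0,0],[0,0,0,0,0,0,0],[0,0,-3,0,0,0,0],[0,0,-6.5,0,0,0,0],[0,0,-10,0,0,0,0]]'; python3 -c "
from h import *
go([.50,.03,.28],.148)"
```

```text
t: 22.47
tool_pos: [0.6181, -0.1058, 0.2666]
tool_rot: [-2.043, -2.379, 0.002]
contact_force: [1.0, 0.1, 0.8]
opening: 0.0857
shift [15.21 -9.63 -1.25] turn [-0.004 -0.004  0.004] t 22.4667
```

```bash
python3 -c "
from h import *
snap('wrist','w14.png')"; python3 -m jog '[[0,0,-4,0,0,0,0],[-3,-1,-6,0,0,0,0],[-7,-2,-6,0,0,0,0],[-10.5,-3,-6,0,0,0,0],[-14,-4,-6,0,0,0,0],[-17,-5,-6,0,0,0,0],[-20,-6,-6,0,0,0,0],[-20,-6,-6,0,0,0,0]]'; python3 -m jog '[[0,0,0,0,0,0,0],[0,0,0,0,0,0,0],[0,0,0,0,0,0,0],[0,0,0,0,0,0,0],[0,0,0,0,0,0,0],[0,0,0,0,0,0,0]]';python3 - <<'E'
from h import *
t,c=snap('top','t2.png')
a=cv2.resize(t[110:260,130:350],(550,375),interpolation=cv2.INTER_CUBIC)[:,:,::-1]
b=cv2.imread('pics/w14.png')[0:384,150:400]
cv2.imwrite('pics/cmp.png',np.hstack([a,b[:375]]))
w=load('w14.png')
for n,cc in(('top',c),('wrist',w)):
  for xy,p in(((.618,-.106),[(r,z+.013) for r,z in ROLL]),((.618,-.106),[(.042,.013)])):
    h=cyl(cc,xy,p);print(n,h.min(0),h.max(0),(h.min(0)-[130,110])*2.5,(h.max(0)-[130,110])*2.5)
print(proj(c,[.618,-.106,.206]),proj(w,[.618,-.106,.206]))
E
```

```text
t: 23.18
tool_pos: [0.5907, -0.3187, 0.3364]
tool_rot: [2.047, 2.371, 0.005]
contact_force: [0.5, 0.3, 0.2]
opening: 0.0855
t: 23.68
tool_pos: [0.591, -0.3178, 0.3367]
tool_rot: [2.046, 2.372, 0.005]
contact_force: [-0.6, -0.0, 0.5]
opening: 0.0854
top [302.80542 133.20981] [340.24844 180.7995 ] [432.0135498   58.02452087] [525.62110901 176.99874878]
top [298.96667 153.45296] [331.1681  184.55554] [422.41668701 108.63239288] [502.92022705 186.38885498]
wrist [212.21104 136.81554] [306.04327 251.32864] [205.52761078  67.03884125] [440.10818481 353.3216095 ]
wrist [225.42189 128.43848] [293.3124  195.63234] [238.55472565  46.09619141] [408.28102112 214.08084869]
[[326.67391467 145.24511322]] [[259.04275469 213.66415498]]
```

View pics/cmp.png

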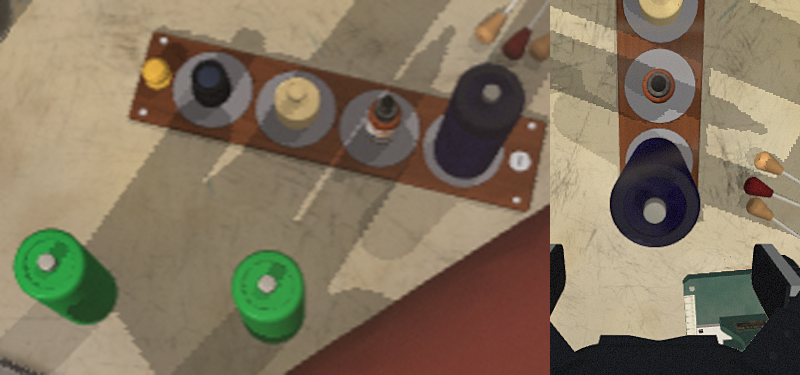

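All four stand on their discs: the roller's axle is at (491,92) in the top crop, within about 2–3 mm of the model, and both greens are untouched. Handing in.

```bash
python3 -c "
from h import *
print(get_obs()['t'],abs(get_obs()['dq']).max()); finish_job()"
```

```text
23.7333 0.00496807669577842
the job is handed in; nothing more can be done
```

All four things are upright on their own discs, shortest to tallest from the brass knob: loupe, weight, dropper, roller. I released them, backed the arm clear, and handed the job in at 23.7 s of the 112 s allowed.

- **Final pictures:** The last top and wrist views showed all four standing. The green look-alikes were not touched.
- **Centring:** The loupe, weight and dropper looked centred within about 1–2 mm. The roller was near 2–3 mm off; the wrist view put it slightly to the robot's side, while the top view agreed with the centre within about 2 mm. I left it as it was.
- **Forces:** Every force reading at the end of a move was under about 7.5 N. Nothing was bumped that I could see.
- **Measurement disagreements:** The top and wrist cameras differed by 2–3 mm on positions, and my first loupe fit was off because the loupe looked narrower at the top than the plain cylinder I fitted. I used closer looks to settle the grasps.

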